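Warm the mug on the two-place cup warmer

TASK

Start the cup warmer for the mug, pressing its keys with the closed fingers in this order: first the round key (power), then the square key in front of the plate on which the mug stands, last the long bar key (start), each fully down. Do not press the square key of the plate with the tin, and leave the mug, the tin and the things beside the warmer standing where they are. End with the fingers off the keys.

Things in the scene. Friction and masses are not known exactly. Their poses are not given: they have to be found in the camera images.
- warmer: white two-place cup warmer, fixed, 240 (x) x 320 (y) mm, housing top 34 mm above the worktop; origin at the centre of its underside, x points from its front (keys) to its back, y to its left. Round steel plates, 112 mm across, 3 mm high, at x = 45, y = +100 and -100 mm. Keys in a row at x = -85 mm: square y = +100, round +34, bar -34, square -100; a square key serves the plate behind it.
- mug: plain white mug with a handle, 79 mm across, 89 mm high, 109 mm over the handle; stands on one of the two plates, left or right; origin at the underside, z up; the cup's axis lies 16 mm from it towards +y, the handle points to -y.
- bean_tin: closed round tin, 75 mm across, 58 mm high, standing on the other plate; origin at the centre of its underside, z up.
- spice_jar: slim spice jar with a cap, 43 mm across, 103 mm high, on the worktop beside the warmer, left or right; origin at the centre of its underside.
- mustard_jar: glass mustard jar with a screw lid, 63 mm across, 109 mm high, on the worktop beside the warmer, on the other side; origin at the centre of its underside.
- key_round_top (a point): centre of the top face of the round power key, 26 mm across, an aluminium key left of the middle of the strip. At rest the top is 43 mm above the worktop (9 mm above the housing around it); it goes straight down with the key.
- key_bar_top (a point): centre of the top face of the bar-shaped start key, 16 mm (x) x 40 mm (y), an aluminium key right of the middle of the strip. At rest the top is 43 mm above the worktop (9 mm above the housing around it); it goes straight down with the key.
- key_left_top (a point): centre of the top face of the left square key, 24 x 24 mm, an aluminium key in front of the left plate. At rest the top is 43 mm above the worktop (9 mm above the housing around it); it goes straight down with the key.
- key_right_top (a point): centre of the top face of the right square key, 24 x 24 mm, an aluminium key in front of the right plate. At rest the top is 43 mm above the worktop (9 mm above the housing around it); it goes straight down with the key.
- key_round (a joint): travel of the round key in m: 0 up, 0.005 fully down on its stop. Moves at about 2.5 N and stays down where it was pressed to; counts as pressed from 0.004.
- key_left (a joint): travel of the left square key in m: 0 up, 0.005 fully down. Moves at about 2.5 N and stays down; counts as pressed from 0.004.
- key_right (a joint): travel of the right square key in m: 0 up, 0.005 fully down. Moves at about 2.5 N and stays down; counts as pressed from 0.004.
- key_bar (a joint): travel of the bar key in m: 0 up, 0.005 fully down. A spring (1 N at the start, 3.5 N fully down) brings it back up when let go; counts as pressed from 0.004.

How it is judged:
By the outcome, as a careful person would: the job done as asked, in the order asked, and still so for the second after the job is handed in, with the robot touching nothing.
It also fails if it takes over 35 s, if anything falls off the work surface, if the arm or the gripper's body presses on something with over 40 N, if the wrist force passes 120 N, or if a joint passes its speed limit or range.

ROBOT

A 6-joint arm with a two-finger parallel gripper is mounted at the origin on a cart in front of the work surface, level with it; the furniture and walls round the work are solid. World frame = base frame: x ahead of the robot, y to its left, z up, the work surface at z = 0. Lengths are in m, angles in rad, forces in N, time in s.
With the tool pointing down it reaches from about 0.375 to 0.9 m from the base axis. Payload 3.1 kg.
Tool frame: the origin (TCP) lies midway between the tips of the shut fingers; the grasp point (between the pads) lies 19 mm behind it; y points along the fingers, z is the direction in which the jaws open and shut, and the axes are right-handed (so a half turn about y gives the same grasp; the last joint's range is limited). The gripper opens to 85 mm and grips with 20 to 120 N. Pads are 22 mm wide; open, the fingers measure 114 mm over their backs; the gripper's body (76 mm by 85 mm) begins 54 mm behind the grasp point. The pads swing forward as they close: fully open they stand 13 mm farther back than shut.
Start: joints at [1.028, 0.527, 1.433, -0, 1.181, -0.178], TCP at [0.223, 0.584, 0.231] pointing down, gripper open.
Joint ranges: [-3.08, 3.08], [-0.75, 2.2], [0.22, 2.44], [-1.43, 4.57], [0, 2.65], [-2.85, 2.85]. Speed limits (rad/s): [2.79, 2.79, 3.14, 3.14, 3.14, 3.14].

INTERFACE

Orientations are given as a rotation vector (axis times angle).
In Python, from plant import sensors, capture, calibration, bot gives the robot as it stands. The module is installed in compiled form; this text tells all that it offers.
- The arm moves only by the tool drive_tool, never from a script. Its arguments are lists of equal length, an entry for each row: "delta_pos": the shift along the tool's x, y, z in m, a list of three; "angular": the turn, a rotation vector about the tool's x, y, z in rad, a list of three; "grip": the closure in counts, from 0 (fully open) to 255 (shut). In form: {"delta_pos": [[x, y, z], ...], "angular": [[wx, wy, wz], ...], "grip": [grip, ...]}. A call has 1 to 10 rows; each row is the pose to reach, as a shift and turn from the pose commanded when the call began, along the tool's axes at that moment; what a row does not reach only later rows make up. A row lasts 1/12 s, in which the tool goes at most 41.7 mm and 7.16 degrees, less where a joint would pass 70% of its speed; a pose out of reach is approached as far as the arm can. A call with a gripper value outside its range is refused whole. The fingers move at their own pace and stop on an object; "squeeze" is the grip in N (left out, the last holds). Time passes only in rows, so rows that repeat a pose let the fingers close. It gives the time, the measured TCP pose, the force and the opening at its end, in the units of the state.
- sensors.read_state(): the state, without advancing time (a new reading comes with each control period).
- capture(name): name is "scene" or "side" or "wrist"; returns the picture (420x560x3 uint8, red, green, blue); there is no depth.
- calibration(name): a dict with "camera_matrix" (3x3 intrinsics, pixels), "R" (3x3) and "t" (3): a world point X has camera coordinates R X + t; the wrist camera has in their place "tool_from_camera" (4x4, takes a point from camera to tool coordinates, whose origin is the TCP and whose axes are the tool frame's). Camera axes: x right, y down, z forward; pixel columns grow to the right and rows downward; lengths in m; the calibration is good to about 2 mm. The wrist camera is an equidistant fisheye: a pixel r from the principal point sees the ray r / f radians off the axis. A picture is of the moment at which its call begins: read the wrist's pose just before it. calibration takes no time and is no camera call.
- bot.job_done(): hands the job in, once; it reports no verdict.
The state is a dict: "t": time; "joint_positions": joint angles; "qd": joint speeds; "joint_torque": joint torques, N m; "ee_pos": TCP position; "ee_rot": TCP orientation; "contact_force": force on the tool from outside, world axes, zero at the start; "moment": the same for the moment, N m; "grip_width": opening from 0.0 (shut) to 1.0 (fully open).
Only numpy, scipy, OpenCV 4.12 (cv2) and the standard library are available. Lean on these libraries where they do the work, as an engineer would, in place of code of your own. Each camera call takes 0.05 s, during which the arm holds its last target. There are 200 camera calls.

## Working session

There is one attempt and no reset: what is moved stays moved. The work goes in short steps, Python scripts to look and compute and a tool call to move; the robot and the scene stay as the last step left them, time stands still between calls to the robot, and variables do not carry over. Pictures are saved under pics/ and viewed, about 8 in all and at most 12, crops included, and the job is handed in when it is done.

Besides the shell and the picture viewer there is one more tool, called as name(argument=value, ...) on one line, values as JSON. drive_tool: Moves the arm, as the interface text tells. Its arguments: {"type":"object","properties":{"delta_pos":{"type":"array","items":{"type":"array","items":{"type":"number"}}},"angular":{"type":"array","items":{"type":"array","items":{"type":"number"}}},"grip":{"type":"array","items":{"type":"number"}},"squeeze":{"type":"number"}},"required":["delta_pos","angular","grip"]}

```bash
mkdir -p pics
python3 - <<'E'
from plant import sensors,capture,calibration
import cv2,numpy as np
s=sensors.read_state();print({k:np.round(v,3).tolist() for k,v in s.items()})
a=capture("scene");b=capture("side")
cv2.imwrite("pics/scene.png",a[:,:,::-1]);cv2.imwrite("pics/side.png",b[:,:,::-1])
for n in("scene","side","wrist"):print(n,{k:np.round(v,4).tolist() for k,v in calibration(n).items()})
E
```

```text
{'t': 0.0, 'joint_positions': [1.028, 0.528, 1.434, -0.0, 1.181, -0.178], 'qd': [-0.001, -0.001, -0.0, -0.0, 0.0, 0.001], 'joint_torque': [0.0, -44.235, -17.802, -0.0, 0.009, -0.0], 'ee_pos': [0.223, 0.583, 0.23], 'ee_rot': [-1.554, 0.287, -0.286], 'contact_force': [-0.495, -0.522, 0.056], 'moment': [-0.012, -0.023, 0.021], 'grip_width': 1.001}
scene {'camera_matrix': [[466.2865, 0.0, 280.097], [0.0, 466.2865, 211.3375], [0.0, 0.0, 1.0]], 'R': [[0.695, -0.7188, 0.0188], [-0.436, -0.4421, -0.7838], [0.5717, 0.5366, -0.6207]], 't': [-0.3434, 0.3102, 1.0519]}
side {'camera_matrix': [[411.7644, 0.0, 273.3866], [0.0, 411.7644, 209.4431], [0.0, 0.0, 1.0]], 'R': [[0.9036, -0.4283, -0.0065], [-0.2082, -0.426, -0.8805], [0.3744, 0.7969, -0.4741]], 't': [-0.4746, 0.1825, 0.9847]}
wrist {'camera_matrix': [[325.1923, 0.0, 276.5537], [0.0, 325.1923, 211.5091], [0.0, 0.0, 1.0]], 'tool_from_camera': [[-0.0004, 0.9564, 0.292, -0.0751], [0.0018, -0.292, 0.9564, -0.1423], [1.0, 0.0009, -0.0016, 0.0001], [0.0, 0.0, 0.0, 1.0]]}
```

View pics/scene.png

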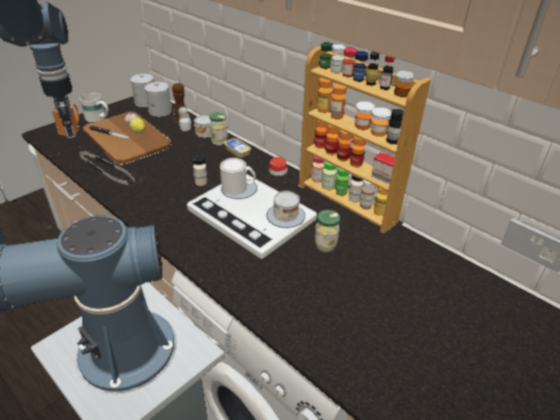

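View pics/side.png

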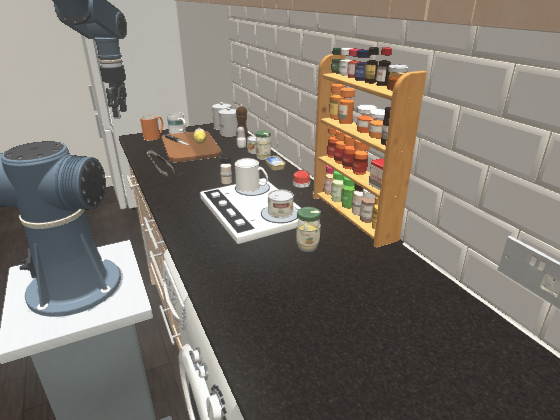

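The mug stands on the left (far) plate at about (235,178) in the scene view, and the tin is on the right plate at (287,207). The spice jar is left at (200,170), the mustard jar right at (327,230), and the key strip runs from (205,203) to (265,238). Next I segment the keys in both views.

```bash
cat > h.py <<'E'
import numpy as np,cv2
from plant import calibration
def onplane(n,uv,z):
    c=calibration(n);K,R,t=map(np.array,(c["camera_matrix"],c["R"],c["t"]))
    d=R.T@np.linalg.solve(K,[uv[0],uv[1],1]);o=-R.T@t
    return o+d*(z-o[2])/d[2]
def proj(n,X):
    c=calibration(n);p=np.array(c["camera_matrix"])@(np.array(c["R"])@X+c["t"]);return p[:2]/p[2]
E
python3 - <<'E'
from h import *
for n,(x0,y0,x1,y1) in {"scene":(180,180,320,255),"side":(190,170,310,245)}.items():
    im=cv2.imread(f"pics/{n}.png");cr=im[y0:y1,x0:x1];g=cr.max(2)
    d=(g<90).astype(np.uint8)
    cs,h=cv2.findContours(d,cv2.RETR_CCOMP,cv2.CHAIN_APPROX_NONE)
    for c,hh in zip(cs,h[0]):
        if hh[3]>=0 and 5<cv2.contourArea(c)<800:
            m=np.zeros_like(d);cv2.drawContours(m,[c],-1,1,-1)
            M=cv2.moments(m,True);uv=(M['m10']/M['m00']+x0,M['m01']/M['m00']+y0)
            print(n,np.round(uv,1),M['m00'],onplane(n,uv,.041).round(4))
    cv2.imwrite(f"pics/c_{n}.png",cv2.resize(cr,None,fx=5,fy=5,interpolation=cv2.INTER_CUBIC))
E
```

```text
side [239.4 221.5] 103.0 [0.4415 0.0476 0.041 ]
side [230.8 211.9] 97.0 [0.4392 0.112  0.041 ]
side [222.3 202.6] 83.0 [0.4364 0.1802 0.041 ]
side [214.9 194.2] 77.0 [0.4342 0.2465 0.041 ]
```

View pics/c_scene.png

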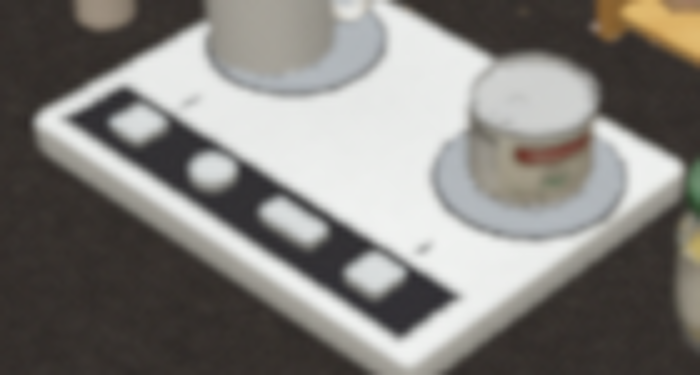

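Run:
```python
from h import *
from scipy.spatial.transform import Rotation as Ro
from plant import sensors
im=cv2.imread("pics/scene.png");x0,y0=180,180
g=im[y0:255,x0:320].min(2)
P=[]
# bright blobs around each visually picked centre
for u,v in [(138,121),(213,168),(293,220),(375,273)]:
    u=u/5-.4;v=v/5-.4
    yy,xx=np.mgrid[0:g.shape[0],0:g.shape[1]];m=(np.hypot(xx-u,yy-v)<9)&(g>130)
    n,l,s,c=cv2.connectedComponentsWithStats(m.astype(np.uint8));k=l[int(v+.5),int(u+.5)]
    P.append(onplane("scene",(u+x0,v+y0),.043));print("pick",P[-1].round(4),"blob",s[k,4],onplane("scene",c[k]+[x0,y0],.041).round(4))
S=[onplane("side",p,.041) for p in [(214.9,194.2),(222.3,202.6),(230.8,211.9),(239.4,221.5)]]
A=(np.array(P)+S)/2
loc=np.array([[-85,100],[-85,34],[-85,-34],[-85,-100]])/1000
for Q in(np.array(P),np.array(S),A):
    q=Q[:,:2];yaw=np.arctan2(-(q[0]-q[3])[0],(q[0]-q[3])[1]);c,s=np.cos(yaw),np.sin(yaw);R=np.array([[c,-s],[s,c]])
    t=(q-loc@R.T).mean(0);f=loc@R.T+t;print("yaw",yaw.round(4),"org",t.round(4),"fit",f.round(4).tolist(),"res mm",((q-f)*1000).round(1).tolist())
r=Ro.from_rotvec(sensors.read_state()["ee_rot"]).as_matrix();print(r.round(3))
```

```text
pick [0.4338 0.2489 0.043 ] blob 117 [0.4469 0.2584 0.041 ]
pick [0.4364 0.1825 0.043 ] blob 105 [0.4484 0.1898 0.041 ]
pick [0.4379 0.1139 0.043 ] blob 72 [0.4388 0.1151 0.041 ]
pick [0.4395 0.0474 0.043 ] blob 115 [0.4499 0.0529 0.041 ]
yaw 0.0282 org [0.5219 0.1506] fit [[0.4341, 0.2481], [0.4359, 0.1822], [0.4379, 0.1142], [0.4397, 0.0482]] res mm [[-0.3, 0.7], [0.5, 0.3], [0.0, -0.3], [-0.2, -0.8]]
yaw 0.036 org [0.5227 0.1497] fit [[0.4341, 0.2466], [0.4365, 0.1806], [0.439, 0.1127], [0.4413, 0.0467]] res mm [[0.1, 0.0], [-0.3, -0.4], [0.1, -0.6], [0.0, 1.0]]
yaw 0.0321 org [0.5223 0.1501] fit [[0.4341, 0.2474], [0.4362, 0.1814], [0.4384, 0.1134], [0.4405, 0.0475]] res mm [[-0.1, 0.4], [0.1, -0.1], [0.1, -0.4], [-0.1, 0.1]]
[[ 0.934 -0.001  0.357]
 [-0.357 -0.002  0.934]
 [-0.    -1.    -0.002]]
```

Both views agree to within 2 mm, and the spacing fits to within 1 mm. Key tops: left (0.434, 0.247), round (0.436, 0.181), bar (0.438, 0.113). The mug is on the left plate. I move above the round key while closing the fingers.

drive_tool(delta_pos=[[0.342,0.08,-0.299],[0.342,0.08,-0.299],[0.342,0.08,-0.299],[0.342,0.08,-0.299],[0.342,0.08,-0.299],[0.342,0.08,-0.299],[0.342,0.08,-0.299],[0.342,0.08,-0.299],[0.342,0.08,-0.299],[0.342,0.08,-0.299]], angular=[[0,0,0],[0,0,0],[0,0,0],[0,0,0],[0,0,0],[0,0,0],[0,0,0],[0,0,0],[0,0,0],[0,0,0]], grip=[255,255,255,255,255,255,255,255,255,255])

```text
t: 0.93
ee_pos: [0.4156, 0.2195, 0.1587]
ee_rot: [-1.552, 0.286, -0.286]
contact_force: [0.5, -0.7, 0.9]
grip_width: -0.002
```

drive_tool(delta_pos=[[0,0,0],[0,0,0],[0,0,0]], angular=[[0,0,0],[0,0,0],[0,0,0]], grip=[255,255,255])

```text
t: 1.18
ee_pos: [0.4148, 0.2212, 0.1588]
ee_rot: [-1.552, 0.288, -0.286]
contact_force: [-1.0, 0.3, -0.4]
grip_width: 0.001
```

```bash
cat >> h.py <<'E'
from scipy.spatial.transform import Rotation as Ro
def delta(X):
    from plant import sensors
    s=sensors.read_state();return s["ee_pos"],(Ro.from_rotvec(s["ee_rot"]).as_matrix().T@(np.array(X)-s["ee_pos"])).round(4),s["contact_force"].round(2) if hasattr(s["contact_force"],"round") else s["contact_force"]
E
python3 -c "
from h import *
print(delta([.436,.181,.06]))"
```

```text
(array([0.41484438, 0.22122737, 0.15883926]), array([ 0.0343,  0.0988, -0.03  ]), array([-1.04,  0.25, -0.44]))
```

drive_tool(delta_pos=[[0.034,0.06,-0.03],[0.034,0.06,-0.03],[0.034,0.099,-0.03],[0.034,0.099,-0.03],[0.034,0.099,-0.03],[0.034,0.099,-0.03],[0.034,0.099,-0.03]], angular=[[0,0,0],[0,0,0],[0,0,0],[0,0,0],[0,0,0],[0,0,0],[0,0,0]], grip=[255,255,255,255,255,255,255])

```text
t: 1.77
ee_pos: [0.4371, 0.1826, 0.0626]
ee_rot: [-1.55, 0.281, -0.288]
contact_force: [0.9, -0.3, 0.4]
grip_width: 0.005
```

Run:
```python
from h import *
from plant import capture
print(delta([.436,.181,.043]))
cv2.imwrite("pics/s2.png",cv2.resize(capture("scene")[130:280,150:350,::-1],None,fx=4,fy=4,interpolation=cv2.INTER_CUBIC))
```

```text
(array([0.43714897, 0.18258971, 0.06258809]), array([-0.0006,  0.0196, -0.0019]), array([ 0.91, -0.34,  0.38]))
```

View pics/s2.png

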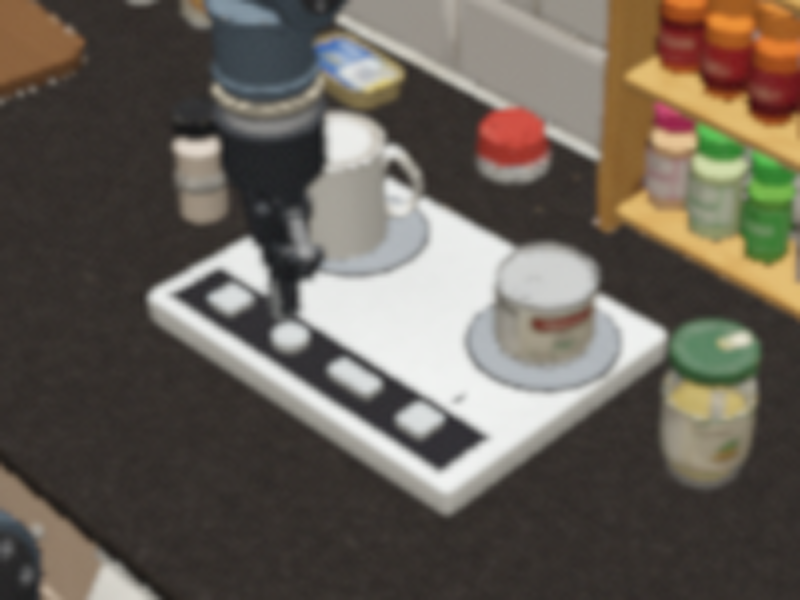

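Run:
```python
from h import *
for X in([.4371,.1826,.0626],[.4371,.1826,.043],[.436,.181,.043]):print(((proj("scene",np.array(X))-[150,130])*4).round(1))
```

```text
[287.9 311.3]
[289.4 332.3]
[289.7 333.9]
```

Tip and key line up as projected. Pressing the round key in small steps, watching the force.

drive_tool(delta_pos=[[-0.001,0.015,-0.002],[-0.001,0.018,-0.002],[-0.001,0.02,-0.002],[-0.001,0.022,-0.002],[-0.001,0.024,-0.002],[-0.001,0.024,-0.002]], angular=[[0,0,0],[0,0,0],[0,0,0],[0,0,0],[0,0,0],[0,0,0]], grip=[255,255,255,255,255,255])

```text
t: 2.32
ee_pos: [0.435, 0.1801, 0.0379]
ee_rot: [-1.551, 0.285, -0.288]
contact_force: [-1.9, 1.8, 15.7]
grip_width: 0.003
```

15.7 N at z = 0.0379, so the round key is on its stop. Lift and go to the left square key.

drive_tool(delta_pos=[[0,-0.025,0],[0,-0.025,0],[-0.025,-0.025,0.062],[-0.025,-0.025,0.062],[-0.025,-0.025,0.062],[-0.025,-0.025,0.062],[-0.025,-0.025,0.062]], angular=[[0,0,0],[0,0,0],[0,0,0],[0,0,0],[0,0,0],[0,0,0],[0,0,0]], grip=[255,255,255,255,255,255,255])

```text
t: 2.9
ee_pos: [0.433, 0.2462, 0.061]
ee_rot: [-1.552, 0.286, -0.285]
contact_force: [0.4, -0.4, -0.4]
grip_width: 0.003
```

```bash
python3 -c "
from h import *
print(delta([.434,.247,.038]))"
```

```text
(array([0.43303397, 0.24621107, 0.06098123]), array([0.0006, 0.023 , 0.0011]), array([ 0.39, -0.36, -0.42]))
```

drive_tool(delta_pos=[[0.001,0.014,0.001],[0.001,0.018,0.001],[0.001,0.02,0.001],[0.001,0.022,0.001],[0.001,0.0245,0.001],[0.001,0.0245,0.001]], angular=[[0,0,0],[0,0,0],[0,0,0],[0,0,0],[0,0,0],[0,0,0]], grip=[255,255,255,255,255,255])

```text
t: 3.4
ee_pos: [0.4345, 0.2462, 0.038]
ee_rot: [-1.553, 0.286, -0.286]
contact_force: [-1.0, -2.6, 12.9]
grip_width: 0.003
```

12.9 N at z = 0.038, so the left key is down. Now the bar.

drive_tool(delta_pos=[[0,-0.028,0],[0,-0.028,0],[0.051,-0.028,-0.123],[0.051,-0.028,-0.123],[0.051,-0.028,-0.123],[0.051,-0.028,-0.123],[0.051,-0.028,-0.123],[0.051,-0.028,-0.123],[0.051,-0.028,-0.123]], angular=[[0,0,0],[0,0,0],[0,0,0],[0,0,0],[0,0,0],[0,0,0],[0,0,0],[0,0,0],[0,0,0]], grip=[255,255,255,255,255,255,255,255,255])

```text
t: 4.15
ee_pos: [0.4383, 0.1148, 0.0645]
ee_rot: [-1.552, 0.286, -0.286]
contact_force: [0.3, 0.3, 0.4]
grip_width: -0.001
```

Run:
```python
from h import *
from plant import capture
print(delta([.438,.113,.038]))
cv2.imwrite("pics/s3.png",cv2.resize(capture("scene")[130:280,150:350,::-1],None,fx=4,fy=4,interpolation=cv2.INTER_CUBIC))
```

```text
(array([0.4383218 , 0.11484835, 0.06451995]), array([ 0.0004,  0.0265, -0.0018]), array([0.31, 0.26, 0.36]))
```

View pics/s3.png

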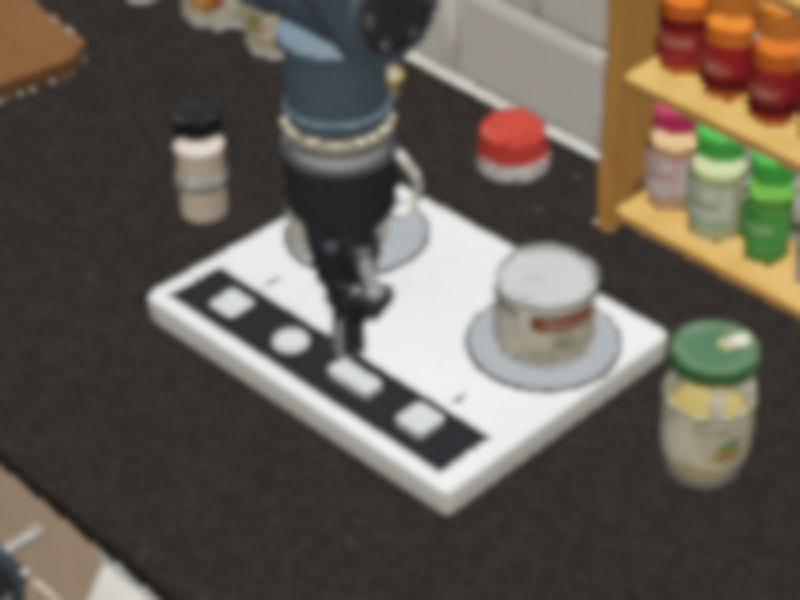

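The left key at (232,303) and the round key at (290,341) have moved down by about 5 crop px and stay down. The tip is above the bar at (355,376), and the jars and the tin are unmoved.

drive_tool(delta_pos=[[0,0.018,-0.002],[0,0.021,-0.002],[0,0.023,-0.002],[0,0.025,-0.002],[0,0.028,-0.002],[0,0.028,-0.002],[0,0.028,-0.002]], angular=[[0,0,0],[0,0,0],[0,0,0],[0,0,0],[0,0,0],[0,0,0],[0,0,0]], grip=[255,255,255,255,255,255,255])

```text
t: 4.78
ee_pos: [0.4372, 0.113, 0.0378]
ee_rot: [-1.551, 0.286, -0.286]
contact_force: [-2.1, 3.4, 11.8]
grip_width: 0.001
```

11.8 N at z = 0.0378, well over the spring's 3.5 N, so the bar is fully down. Retract straight up.

drive_tool(delta_pos=[[0,-0.03,0],[0,-0.06,0],[0,-0.1,0],[0,-0.13,0],[0,-0.13,0],[0,-0.13,0],[0,-0.13,0],[0,-0.13,0]], angular=[[0,0,0],[0,0,0],[0,0,0],[0,0,0],[0,0,0],[0,0,0],[0,0,0],[0,0,0]], grip=[255,255,255,255,255,255,255,255])

```text
t: 5.45
ee_pos: [0.4366, 0.1121, 0.1655]
ee_rot: [-1.552, 0.288, -0.284]
contact_force: [-0.9, 0.5, 0.5]
grip_width: 0.001
```

Run:
```python
from h import *
from plant import capture
print(delta([.438,.113,.038]))
a=capture("scene")[130:280,150:350,::-1];b=capture("side")[130:280,170:370,::-1]
cv2.imwrite("pics/s4.png",np.hstack([cv2.resize(i,None,fx=2,fy=2,interpolation=cv2.INTER_CUBIC) for i in(a,b)]))
```

```text
(array([0.43660097, 0.11214346, 0.16548375]), array([0.0013, 0.1275, 0.0014]), array([-0.88,  0.54,  0.46]))
```

View pics/s4.png

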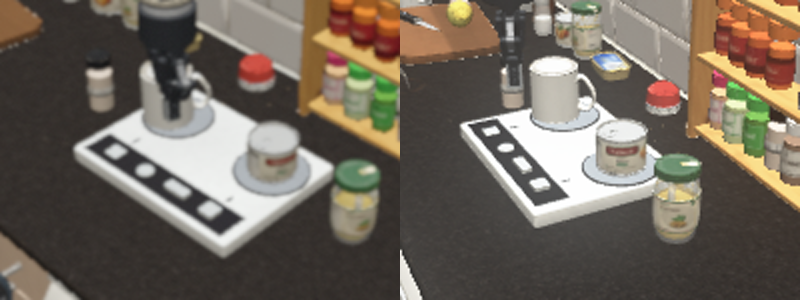

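The fingers are clear. The left and round keys lie flat, at (115,152) and (145,171). The bar is back up at (178,188) and the right key is untouched at (210,208). The mug, tin and jars are in place, so I hand in.

```bash
python3 -c "
from plant import bot;print(bot.job_done())"
```

```text
the job is handed in; nothing more can be done
None
```

I pressed the round key, then the left square key (the mug stands on the left plate), then the bar, and handed the job in after about 5.5 s of robot time.

- **Keys:** each one was pressed until it met its stop, with the fingertip at about z = 0.038 m. The forces there were 15.7 N, 12.9 N and 11.8 N, well above what the keys need to move. I had no reading of the key travel itself. The last pictures show the round and left keys still down, the bar sprung back up, and the right key untouched.
- **Surroundings:** the mug, tin and both jars look unmoved. The closed fingers ended about 12 cm above the keys, and the force reading there was only noise, about 1 N.
- **Measurement checks:** the two camera views agreed on the key positions to within 2 mm. One automatic key segmentation in the scene view came out about 1 cm off on three of the four keys, so I used hand-picked centres for that view instead. They fitted the given key spacing to within 1 mm.

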